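# Fit the hanging bar into the bracelet display stand

### The job

Take the steel hanging bar with the square wooden grip from its rest and thread it through the holes of all three uprights of the bracelet stand, entering from the end where the wooden foot sticks out furthest, until the grip sits fully home against the first upright; then let go. The uprights can shift sideways on the foot and are rarely in its middle, so feel your way in gently, never pressing the bar on the stand with more than about 25 N, and leave the other goods where they are.

Things in the scene. Friction and masses are not known exactly. Their poses are not given: they have to be found in the camera images.
- bar: Hanging bar, 60 to 130 g. Origin on its axis at the shoulder, where shaft and grip meet; +x along the shaft. Shaft: round polished steel tube, 12 mm across, 165 mm long. Grip: square pale wood, 18 x 18 mm, x = -60 to 0; its front face is the shoulder. Starts level in the rest, axis 45 mm above the table, grip sides upright. Balances some 30 mm ahead of the origin: grip it firmly, 80 N is fine.
- tip (a point): Centre of the bar's flat tip, 165 mm ahead of bar's origin along its +x. The tip's edge has a 2 mm chamfer at 45 degrees. Held by the grip, the tip droops by about 1 mm.
- rest: Pale wooden rest, fixed: foot 170 x 40 x 12 mm, two posts 12 x 34 mm, 47 mm high, at x = -55 and +55 mm, with open-topped notches 18 mm wide that the shaft lies in (lift straight up). Origin: middle of the underside, +x along the bar to its tip. The bar's shoulder starts near x = -65 mm, so most of its grip overhangs the foot. Rest and stand may swap places (nearer or farther).
- stand: Bracelet stand. Fixed dark wood foot, 16 mm high, x = -60 to 170, y = -60 to 60 mm, and on it a dark steel bridge with three upright plates 76 mm wide, 10 mm thick, tops 96 mm above the table, front faces at x = 0, 65, 130 mm. Origin: on the table, on the foot's centre line, below the first plate's front face; +x is the way the bar goes in (from the foot's longer overhang), z up.
- mouth (a point): Centre of the play of the first hole: on the FOOT's centre line (not the bridge), in the first plate's front face, 80 mm above the table. Each plate has a round hole 14.8 mm across; all three lie on one line parallel to the stand's x, 80 mm high. The bridge, and so that line, starts anywhere up to 19 mm off to either side (along the stand's y), which is not reported: feel or look.
- slide (a point): Top of the foot on its centre line, midway along the bridge (x = 70, z = 16 mm of the stand). The bridge slides here sideways as one piece, at most 20 mm either way from the centre line; it takes about 3 N sideways to shift and stays where it is left. Along x and in height it does not give.
- bangle: Bystander: dark wooden bangle lying flat, 68 mm across, 12 mm high. Origin: centre of its underside.
- tin: Bystander: brass tin 70 x 50 x 25 mm. Origin: centre of its underside.
- candle: Bystander: candle in a jar, 66 mm across, 80 mm high. Origin: centre of its underside.
- basket: Bystander: bowl 140 mm across, 60 mm high. Origin: centre of its underside.
- mug: Bystander: mug 80 mm across, 90 mm high. Origin: centre of its underside.
- soap: Bystander: wrapped soap 85 x 55 x 30 mm. Origin: centre of its underside.
- pot: Bystander: terracotta pot, 84 mm across, 70 mm high. Origin: centre of its underside.
Mind the look-alikes: they are no part of the job. Of the things shaped like the bar, the bare steel one is meant.

How it is judged:
On the way, in this order (a step that is already met when the one before it is completed fails the run):
1. the bar is lifted clear of its rest, not yet in the stand (height (world z) of bar above 0.065 m and height (world z) of tip above 0.06 m and x of tip in the frame of stand below 0 m), for 0.1 s.
2. the tip is inside the first upright's hole or between the first and second uprights (x of tip in the frame of stand between 0.006 and 0.066 m and y of tip in the frame of stand between -0.022 and 0.022 m and z of tip in the frame of stand between 0.075 and 0.085 m), for 0.1 s.
3. the tip has passed through the third upright (x of tip in the frame of stand above 0.142 m and angle between the x axis of bar and the x axis of stand, either way round below 0.06 rad and y of tip in the frame of stand between -0.022 and 0.022 m and z of tip in the frame of stand between 0.075 and 0.085 m), for 0.1 s.
At the end, for the whole second after the job is handed in: The bar lies at rest, released, through all three uprights, in line with the stand (within 0.04 rad), its shoulder no more than 2 mm from the front face of the first upright (x of bar in the frame of stand above -0.002 m and y of bar in the frame of stand between -0.022 and 0.022 m and z of bar in the frame of stand between 0.075 and 0.085 m and x of tip in the frame of stand above 0.16 m and angle between the x axis of bar and the x axis of stand, either way round below 0.04 rad and linear speed of bar below 0.01 m/s and contact force between the fingers and bar below 0.05 N); the robot touches nothing.
It fails at once if the bar is pressed on the stand with more than 30 N (contact force between bar and stand above 30 N).
It fails at once if the hand presses on the stand with more than 30 N (contact force between any of the fingers, the arm and stand above 30 N).
It fails at once if other goods are moved by more than 30 mm (distance of any of bangle, tin, candle, basket, mug, soap, pot from where it was at the start of the episode above 0.03 m).
It also fails if it takes over 58 s, if anything falls off the work surface, if the arm or the gripper's body presses on something with over 40 N, if the wrist force passes 120 N, or if a joint passes its speed limit or range.

### The arm

A 6-joint arm with a two-finger parallel gripper is mounted at the origin on the work surface. World frame = base frame: x ahead of the robot, y to its left, z up, the work surface at z = 0. Lengths are in m, angles in rad, forces in N, time in s.
With the tool pointing down it reaches from about 0.3 to 0.875 m from the base axis. Payload 6.4 kg.
Tool frame: the origin (TCP) lies at the very end of the fingers, on their centre line; the grasp point (between the pads) lies 19 mm behind it (ctrl.hold_point_z is the distance from the TCP to the grasp point, in m); y points along the fingers, x is the direction in which the jaws open and shut, and the axes are right-handed (so a half turn about y gives the same grasp; the last joint's range is limited). The gripper opens to 85 mm and grips with 20 to 120 N. Pads are 22 mm wide; open, the fingers measure 114 mm over their backs; the gripper's body (76 mm by 85 mm) begins 54 mm behind the grasp point. The pads swing forward as they close: fully open they stand 13 mm farther back than shut.
Start: joints at [0.97, 0.181, 1.607, -0, 1.354, -0.206], TCP at [0.221, 0.531, 0.231] pointing down, gripper open.
Joint ranges: [-2.99, 2.99], [-0.89, 2.07], [0.3, 2.58], [-1.14, 4.28], [0, 2.63], [-3.12, 3.12]. Speed limits (rad/s): [2.57, 2.57, 3.01, 3.14, 3.14, 3.14].

### API

Orientations are given as a unit quaternion [w, x, y, z].
In Python, from bench import ctrl, imaging gives the robot as it stands.
- The arm moves only by the shell command python3 -m jog 'ROWS'. ROWS is JSON, a list of rows, each a list of 3 entries, a list of its own where there are three numbers: the shift along the tool's x, y, z in cm, then the turn, a rotation vector about the tool's x, y, z in rad, then the finger opening in cm, from 0 to 8.54. A call has 1 to 12 rows; each row shifts and turns the pose as measured when the row begins, along the tool's axes as they then stand; what a row does not reach is not made up. A row lasts 1/12 s, in which the tool goes at most 41.7 mm and 7.16 degrees, less where a joint would pass 70% of its speed; a pose out of reach is approached as far as the arm can. A call is refused whole if a number of a shift passes 4.17 or a number of a turn 0.125, either way. A call with a gripper value outside its range is refused whole. The fingers move at their own pace and stop on an object; the grip force is fixed at half the most. Time passes only in rows, so rows that do not move let the fingers close. It gives the time, the measured TCP pose, the force and the opening at its end, in the units of the state.
- ctrl.get_obs(): the state, without advancing time (a new reading comes with each control period).
- imaging.camera(name): name is "scene" or "top"; returns a dict with "frame" (400x640x3 uint8, red, green, blue), "depth" (400x640 float32, m along the optical axis (not along the pixel's ray), 0 where there is no reading), "K" (3x3 intrinsics, pixels), "R" (3x3) and "t" (3): a world point X has camera coordinates R X + t. Camera axes: x right, y down, z forward; pixel columns grow to the right and rows downward; lengths in m; the calibration is good to about 2 mm. A picture is of the moment at which its call begins.
- ctrl.hand_in(): hands the job in, once; it reports no verdict.
The state is a dict: "time_s": time; "q": joint angles; "dq": joint speeds; "joint_efforts": joint torques, N m; "eef_pos": TCP position; "eef_rot": TCP orientation; "wrist_force": force on the tool from outside, world axes, zero at the start; "torque": the same for the moment, N m; "opening": opening from 0.0 (shut) to 1.0 (fully open).
Only numpy, scipy, OpenCV 4.12 (cv2) and the standard library are available. Lean on these libraries where they do the work, as an engineer would, in place of code of your own. Each camera call takes 0.05 s, during which the arm holds its last target. There are 200 camera calls.

## Working session

There is one attempt and no reset: what is moved stays moved. The work goes in short steps, Python scripts to look and compute and a shell command to move; the robot and the scene stay as the last step left them, time stands still between calls to the robot, and variables do not carry over. Pictures are saved under pics/ and viewed, about 8 in all and at most 12, crops included, and the job is handed in when it is done.

```bash
mkdir -p pics; ls
python3 - <<'E'
from bench import ctrl, imaging
import cv2,numpy as np
for n in("scene","top"):
    c=imaging.camera(n); cv2.imwrite(f"pics/{n}0.png",c["frame"][:,:,::-1]); np.savez(f"{n}0.npz",**c)
    print(n,c["K"].round(1).tolist(),c["R"].round(3).tolist(),c["t"].round(3).tolist())
print(ctrl.get_obs(),ctrl.hold_point_z)
E
```

```text
pics
scene [[392.0, 0.0, 319.3], [0.0, 392.0, 196.2], [0.0, 0.0, 1.0]] [[0.793, 0.609, -0.012], [0.443, -0.59, -0.675], [-0.418, 0.53, -0.738]] [-0.396, -0.202, 1.336]
top [[413.0, 0.0, 319.7], [0.0, 413.0, 200.9], [0.0, 0.0, 1.0]] [[-0.03, -1.0, 0.007], [-0.993, 0.029, -0.118], [0.118, -0.01, -0.993]] [-0.012, 0.524, 1.256]
{'time_s': 0.1, 'q': array([ 9.69725050e-01,  1.81450773e-01,  1.60793286e+00, -9.68767882e-06,
        1.35382539e+00, -2.06336360e-01]), 'dq': array([ 0.00129198, -0.00041939, -0.00272541, -0.00182114, -0.0002667 ,
       -0.00122018]), 'joint_efforts': array([ 1.39720512e-05, -4.45875764e+01, -3.52238345e+01, -4.38270890e-04,
        4.18180090e-03,  1.22309152e-05]), 'eef_pos': array([0.22083186, 0.53034438, 0.23047123]), 'eef_rot': array([-0.58812081,  0.58855275,  0.39172019, -0.39277839]), 'wrist_force': array([ 0.03109935,  0.58813001, -0.29392334]), 'torque': array([-0.03506205, -0.04594927, -0.01865212]), 'opening': 0.9986593278837929} 0.0187
```

View pics/scene0.png

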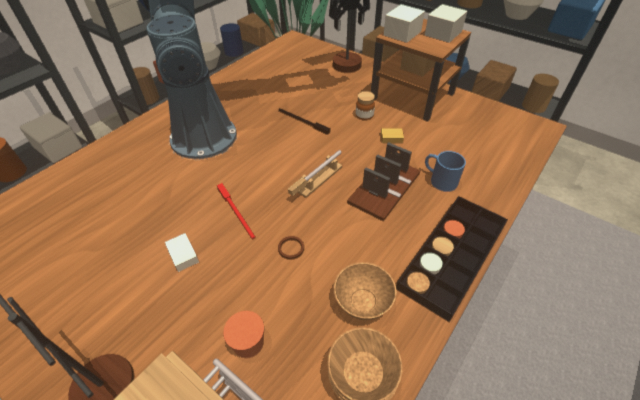

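View pics/top0.png

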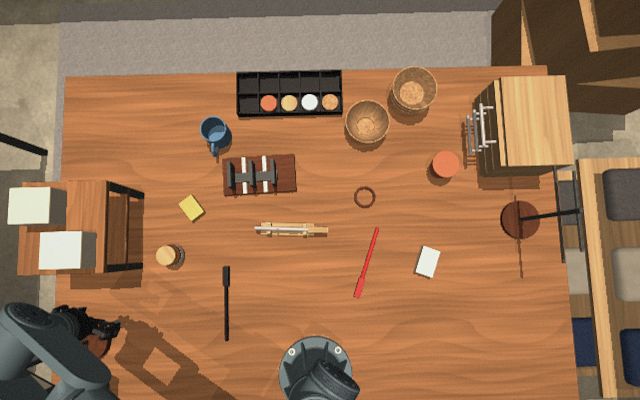

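The scene view shows the rest at about (315,175) and the stand at (387,183). In the top view, the bar runs from its tip at (255,228) to its grip at (327,231). The foot spans columns 223–297 and overhangs furthest on the right, so stand +x is about world +y.

```bash
cat > h.py <<'E'
import numpy as np,cv2
def cloud(c):
    d=c["depth"].astype(float); v,u=np.mgrid[:400,:640]; K=c["K"]
    P=np.stack([(u-K[0,2])/K[0,0]*d,(v-K[1,2])/K[1,1]*d,d],-1)
    return (P-c["t"])@c["R"]          # world
def ray(c,uv,z):
    K=c["K"]; uv=np.atleast_2d(uv).astype(float)
    d=np.c_[(uv-K[[0,1],[2,2]])/K[[0,1],[0,1]],np.ones(len(uv))]@c["R"]
    o=-c["R"].T@c["t"]; return o+d*((z-o[2])/d[:,2])[:,None]
E
python3 - <<'E'
import numpy as np,cv2
from h import *
c=dict(np.load("top0.npz")); W=cloud(c)
def rect(mask,z,name):
    p=ray(c,np.argwhere(mask)[:,::-1],z)[:,:2]
    r=cv2.minAreaRect((p*1000).astype(np.float32)); print(name,len(p),"c",np.round(r[0],1),"size",np.round(r[1],1),"ang",round(r[2],2)); return p
roi=np.zeros((400,640),bool)
S=roi.copy();S[145:205,212:308]=1
B=roi.copy();B[212:248,245:340]=1
Z=W[...,2]
print("foot z",np.histogram(Z[S],bins=[-.01,.006,.012,.02,.03,.08,.09,.1,.12]))
hsv=cv2.cvtColor(c["frame"],cv2.COLOR_RGB2HSV)
print("table hsv",hsv[150,330],"foot",hsv[175,285],"white",hsv[160,247],hsv[180,248],"z",Z[160,247],Z[180,248])
rect(S&(Z>.01)&(Z<.024),.016,"foot")
pl=(S&(Z>.08)).astype(np.uint8)
n,l,s,ce=cv2.connectedComponentsWithStats(pl)
for i in range(1,n):
    if s[i,4]>8: rect(l==i,.096,f"plate z{np.median(Z[l==i]):.3f}")
print("bar z",np.histogram(Z[B],bins=[-.01,.006,.02,.035,.045,.05,.055,.06,.07]))
b=B&(Z>.035); st=b&(hsv[...,1]<60); 
rect(b,.05,"bar+posts"); rect(st,.05,"steel")
im=[cv2.resize(c["frame"][140:250,205:345,::-1],None,fx=5,fy=5,interpolation=cv2.INTER_CUBIC)]
cv2.imwrite("pics/crop1.png",im[0])
E
```

```text
foot z (array([2872,  153, 1537,  600,  250,   42,  259,   22]), array([-0.01 ,  0.006,  0.012,  0.02 ,  0.03 ,  0.08 ,  0.09 ,  0.1  ,
        0.12 ]))
table hsv [ 13 153 188] foot [  9 153 127] white [  9 169 131] [ 25  26 107] z 0.014964157184727135 0.029571300146138856
foot 1937 c [633.4 176.2] size [161.7 256.5] ang 0.15
plate z0.096 111 c [606.9 176.6] size [81.4 12.8] ang 2.42
plate z0.097 99 c [610.9 112.3] size [11.9 75.9] ang 89.1
plate z0.095 115 c [605.6 241. ] size [76.6 13.8] ang 2.49
bar z (array([2550,  452,   12,   29,  132,  165,   66,    0]), array([-0.01 ,  0.006,  0.02 ,  0.035,  0.045,  0.05 ,  0.055,  0.06 ,
        0.07 ]))
bar+posts 406 c [445.4  76.2] size [249.   59.1] ang 84.88
steel 171 c [441.2  94.1] size [161.6  10.6] ang 86.63
```

View pics/crop1.png

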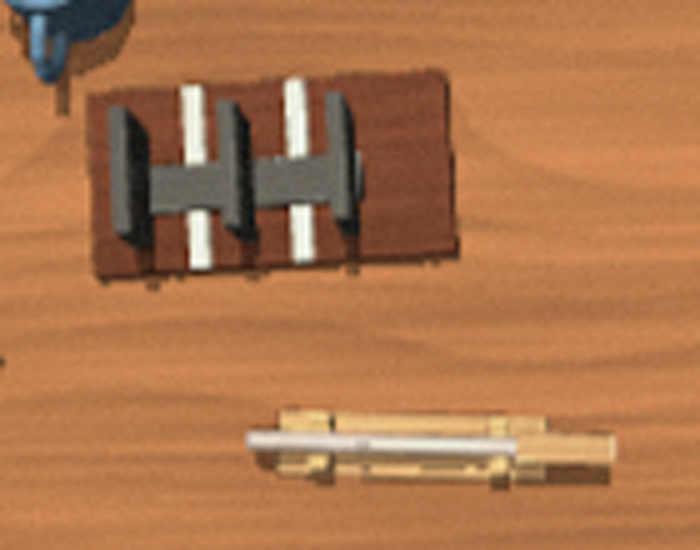

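The crop shows the bar's tip at about (254,228) and its shoulder at (308,229), with the grip ending at (328,230). The foot's long overhang is on the right, and the plate tops are at columns 228, 251 and 273. Next I'll fit lines for precise yaw and position.

Run:
```python
import numpy as np,cv2
from h import *
from scipy.spatial.transform import Rotation as R
from bench import ctrl
def fit(p,ax):   # p Nx2; line other = a*ax+b, robust
    x,y=p[:,ax],p[:,1-ax]
    k=np.ones(len(x),bool)
    for _ in range(5):
        a,b=np.polyfit(x[k],y[k],1); r=abs(y-a*x-b); k=r<max(.0015,1.5*np.median(r))
    return a,b,k.sum()
c=dict(np.load("top0.npz")); W=cloud(c); Z=W[...,2]
hsv=cv2.cvtColor(c["frame"],cv2.COLOR_RGB2HSV).astype(int)
V=hsv[...,2]
def edge(vals): # subpixel position of strongest gradient
    g=abs(np.diff(vals.astype(float))); i=g.argmax(); 
    w=g[max(i-1,0):i+2]; return max(i-1,0)+(w*np.arange(len(w))).sum()/w.sum()+.5
far=[(u,148+edge(V[148:163,u])) for u in list(range(226,294))]
p=ray(c,far,.016)[:,:2]; a,b,n=fit(p,1); print("far edge: x=",a,"y+",b,n)
right=[(290+edge(V[v,290:302]),v) for v in range(157,189)]
p=ray(c,right,.016)[:,:2]; a2,b2,n=fit(p,0); print("right edge y=",a2,"x+",b2,n)
left=[(216+edge(V[v,216:228]),v) for v in range(162,192)]
p=ray(c,left,.016)[:,:2]; a3,b3,n=fit(p,0); print("left edge y=",a3,"x+",b3,n)
print("yaw est deg (dir of stand x from +y, +ve ccw):",np.degrees([np.arctan(-a),np.arctan(a2),np.arctan(a3)]))
S=np.zeros_like(V,bool);S[145:205,212:308]=1
n,l,s,ce=cv2.connectedComponentsWithStats((S&(Z>.09)).astype(np.uint8))
for i in range(1,n):
    if s[i,4]>8:
        m=l==i; p=ray(c,np.argwhere(m)[:,::-1],.096)[:,:2]; print("plate",p.mean(0).round(4),np.ptp(p,0).round(4))
# bar
vv=[]; 
for u in range(257,326):
    col=slice(218,242); w=(Z[col,u]>.038); 
    vs=np.arange(218,242)[w]
    if len(vs): vv.append((u,vs.mean()))
p=ray(c,vv,.049)[:,:2]; ab=fit(p,1); print("bar x=",ab,"yaw deg",np.degrees(-np.arctan(ab[0])))
print("tip/shoulder/end",ray(c,[(254.4,227.6),(308.4,229.4),(328,229.8)],.05).round(4).tolist())
o=ctrl.get_obs();q=o["eef_rot"];print(R.from_quat(q[[1,2,3,0]]).as_matrix().round(3))
print("cam",(-c["R"].T@c["t"]).round(3))
```

```text
far edge: x= -0.03655755079941037 y+ 0.6823411829081879 49
right edge y= 0.04683467755246232 x+ 0.018544851971975158 31
left edge y= 0.04816226886466902 x+ 0.24889979860323008 29
yaw est deg (dir of stand x from +y, +ve ccw): [2.09366101 2.68146991 2.75736406]
plate [0.6087 0.1777] [0.0758 0.0117]
plate [0.6121 0.1128] [0.0758 0.0119]
plate [0.6061 0.2425] [0.0757 0.0119]
bar x= (np.float64(0.05155258536336615), np.float64(0.4371481278329735), np.int64(56)) yaw deg -2.9511330362560004
tip/shoulder/end [[0.4448, 0.1735, 0.05], [0.4345, 0.0094, 0.05], [0.4315, -0.0502, 0.05]]
[[ 0.385 -0.001 -0.923]
 [ 0.923 -0.001  0.385]
 [-0.002 -1.     0.   ]]
cam [ 0.372 -0.014  1.309]
```

Stand yaw is about 0.045 rad (+x ≈ [-0.045, 0.999]), bar yaw is about -0.055, and the grip centre is about (0.433, -0.021). I'll swing over there now, staying high.

```bash
python3 -m jog '[[[-2.4,0,-2.3],[0,0.1025,0],8.5],[[-2.1,0,-2.5],[0,0.1025,0],8.5],[[-1.9,0,-2.7],[0,0.1025,0],8.5],[[-1.6,0,-2.9],[0,0.1025,0],8.5],[[-1.3,0,-3.0],[0,0.1025,0],8.5],[[-1.0,0,-3.2],[0,0.1025,0],8.5],[[-0.6,0,-3.2],[0,0.1025,0],8.5],[[-0.3,0,-3.3],[0,0.1025,0],8.5],[[0,0,-3.3],[0,0.1025,0],8.5],[[0.4,0,-3.3],[0,0.1025,0],8.5],[[0.7,0,-3.2],[0,0.1025,0],8.5],[[1.0,0,-3.1],[0,0.1025,0],8.5]]'
cat >> h.py <<'E'
def tell(goal,yaw_x):
    """goal: TCP world xyz; yaw_x: wanted angle of tool x (rad). prints shift in tool axes (cm) and turn (rad) in tool axes"""
    from bench import ctrl
    from scipy.spatial.transform import Rotation as R
    o=ctrl.get_obs();q=o["eef_rot"];M=R.from_quat(q[[1,2,3,0]])
    X=np.array([np.cos(yaw_x),np.sin(yaw_x),0]);Y=np.array([0,0,-1.]);G=np.c_[X,Y,np.cross(X,Y)]
    print("t",round(o["time_s"],2),"pos",o["eef_pos"].round(4),"F",o["wrist_force"].round(1),"T",o["torque"].round(2),"open",round(o["opening"],3))
    print("shift cm",(M.inv().apply(np.array(goal)-o["eef_pos"])*100).round(2),"turn",(M.inv()*R.from_matrix(G)).as_rotvec().round(4))
E
python3 -c "
from h import *
tell([.433,-.021,.15],-.055)"
```

```text
time_s: 1.1
eef_pos: [0.3533, 0.1461, 0.2255]
eef_rot: [-0.705, 0.708, -0.037, 0.033]
wrist_force: [1.0, 0.1, -0.5]
opening: 0.993
t 1.1 pos [0.3533 0.1461 0.2255] F [ 1.   0.1 -0.5] T [ 0.03 -0.03  0.  ] open 0.993
shift cm [  9.62   7.57 -15.81] turn [ 0.0047 -0.0435 -0.0062]
```

```bash
python3 -m jog '[[[1.6,0.9,-2.6],[0,-0.02,0],8.5],[[1.6,0.9,-2.6],[0,-0.02,0],8.5],[[1.6,0.9,-2.6],[0,0,0],8.5],[[1.6,0.9,-2.6],[0,0,0],8.5],[[1.6,0.9,-2.6],[0,0,0],8.5],[[1.6,0.9,-2.6],[0,0,0],8.5],[[0,0,0],[0,0,0],8.5],[[0,0,0],[0,0,0],8.5]]'
python3 - <<'E'
from h import *
from bench import imaging
c=imaging.camera("top"); s=imaging.camera("scene")
np.savez("s1.npz",**s)
a=cv2.resize(c["frame"][150:270,240:360,::-1],(400,400)); 
b=cv2.resize(s["frame"][100:220,260:380,::-1],(400,400)); cv2.imwrite("pics/c2.png",np.hstack([a,b]))
tell([.433,-.021,.026],-.055)
for n in("scene0.npz",):
    d=dict(np.load(n)); W=cloud(d); Z=W[...,2]; hsv=cv2.cvtColor(d["frame"],cv2.COLOR_RGB2HSV)
    m=np.zeros(Z.shape,bool); m[140:210,280:350]=1
    for nm,k in(("steel",m&(hsv[...,1]<60)&(Z>.035)&(Z<.07)),("all",m&(Z>.037)&(Z<.07))):
        p=W[k][:,:2]; r=cv2.fitLine(p.astype(np.float32),cv2.DIST_HUBER,0,.01,.01).ravel()
        t=(p-r[2:])@r[:2]; print(nm,len(p),r.round(4),(r[2:]+r[:2]*t.min()).round(4),(r[2:]+r[:2]*t.max()).round(4))
E
```

```text
time_s: 1.77
eef_pos: [0.4402, -0.0316, 0.1692]
eef_rot: [-0.705, 0.708, -0.027, 0.024]
wrist_force: [1.0, 0.4, -0.4]
opening: 0.996
t 1.87 pos [ 0.4401 -0.0306  0.1697] F [ 0.2  0.4 -0.8] T [-0.04  0.03  0.01] open 0.995
shift cm [-0.74 14.37  0.98] turn [ 0.005  -0.0151 -0.0027]
steel 127 [0.0528 0.9986 0.443  0.0923] [0.439  0.0164] [0.4472 0.1714]
all 418 [0.0516 0.9987 0.4415 0.0402] [ 0.4368 -0.0505] [0.4485 0.175 ]
```

View pics/c2.png

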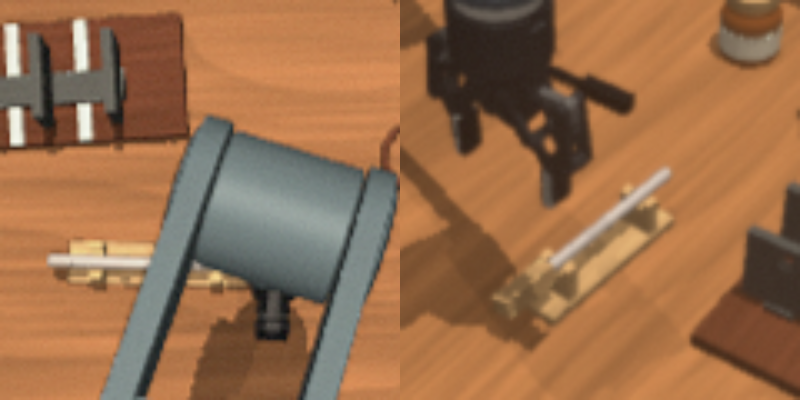

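The crops show the gripper open above the grip, with its jaws across the bar. I'll use the average of the two views, (0.437, -0.021) with yaw -0.0525, and descend.

```bash
python3 -m jog '[[[-0.34,2,0.98],[0.005,-0.015,-0.003],8.5],[[0,3,0],[0,0,0],8.5],[[0,3,0],[0,0,0],8.5],[[0,2,0],[0,0,0],8.5],[[0,0,0],[0,0,0],8.5]]'
python3 -c "
from h import *
tell([.437,-.021,.0263],-.0525)"
```

```text
time_s: 2.28
eef_pos: [0.4392, -0.0159, 0.0709]
eef_rot: [-0.706, 0.707, -0.013, 0.02]
wrist_force: [-1.7, -0.3, 0.4]
opening: 0.996
t 2.28 pos [ 0.4392 -0.0159  0.0709] F [-1.7 -0.3  0.4] T [-0.01  0.02  0.05] open 0.996
shift cm [-0.24  4.45 -0.52] turn [0.0013 0.0052 0.0104]
```

```bash
python3 -m jog '[[[-0.24,1,-0.5],[0.001,0.005,0.01],8.5],[[0,1,0],[0,0,0],8.5],[[0,1,0],[0,0,0],8.5],[[0,1,0],[0,0,0],8.5],[[0,0.3,0],[0,0,0],8.5],[[0,0,0],[0,0,0],8.5]]'
python3 -c "
from h import *
tell([.437,-.021,.0263],-.0525)"
```

```text
time_s: 2.78
eef_pos: [0.4384, -0.0172, 0.0292]
eef_rot: [-0.707, 0.707, -0.014, 0.018]
wrist_force: [0.6, -0.1, 0.1]
opening: 0.996
t 2.78 pos [ 0.4384 -0.0172  0.0292] F [ 0.6 -0.1  0.1] T [-0.    0.02 -0.01] open 0.996
shift cm [-0.12  0.29 -0.39] turn [0.0009 0.0068 0.0053]
```

```bash
python3 -m jog '[[[-0.12,0.29,-0.4],[0.001,0.007,0.005],8.5],[[0,0,0],[0,0,0],8.5]]'
python3 -c "
from h import *
tell([.437,-.021,.0263],-.0525)"
python3 -m jog '[[[0,0,0],[0,0,0],4],[[0,0,0],[0,0,0],4],[[0,0,0],[0,0,0],3],[[0,0,0],[0,0,0],2.2],[[0,0,0],[0,0,0],2.2],[[0,0,0],[0,0,0],1],[[0,0,0],[0,0,0],0.5],[[0,0,0],[0,0,0],0.5],[[0,0,0],[0,0,0],0.5],[[0,0,0],[0,0,0],0.5]]'
python3 -c "
from h import *
tell([.437,-.021,.0263],-.0525)"
```

```text
time_s: 2.95
eef_pos: [0.4374, -0.0212, 0.0266]
eef_rot: [0.707, -0.707, 0.018, -0.019]
wrist_force: [0.0, -0.3, -1.1]
opening: 0.99
t 2.95 pos [ 0.4374 -0.0212  0.0266] F [ 0.  -0.3 -1.1] T [-0.01  0.02 -0.02] open 0.99
shift cm [-0.04  0.03  0.02] turn [-0.     -0.      0.0006]
time_s: 3.78
eef_pos: [0.4388, -0.0222, 0.0282]
eef_rot: [-0.707, 0.707, -0.018, 0.02]
wrist_force: [-0.5, -0.3, 0.8]
opening: 0.196
t 3.78 pos [ 0.4388 -0.0222  0.0282] F [-0.5 -0.3  0.8] T [0.06 0.01 0.02] open 0.196
shift cm [-0.18  0.19  0.11] turn [ 0.0008 -0.0011  0.0036]
```

Gripped: opening is 0.196, about 17 mm. Now I'll lift straight up.

```bash
python3 -m jog '[[[0,-0.8,0],[0,0,0],0.5],[[0,-1.2,0],[0,0,0],0.5],[[0,-1.5,0],[0,0,0],0.5],[[0,-1.5,0],[0,0,0],0.5],[[0,-1.5,0],[0,0,0],0.5],[[0,-1.5,0],[0,0,0],0.5],[[0,-1,0],[0,0,0],0.5],[[0,0,0],[0,0,0],0.5],[[0,0,0],[0,0,0],0.5],[[0,0,0],[0,0,0],0.5]]'
python3 - <<'E'
from h import *
from bench import imaging
s=imaging.camera("scene"); np.savez("s2.npz",**s); t=imaging.camera("top"); np.savez("t2.npz",**t)
tell([.437,-.021,.1],-.0525)
d=dict(np.load("scene0.npz")); W=cloud(d); Z=W[...,2]
m=np.zeros(Z.shape,bool); m[130:215,345:425]=1
n,l,st,ce=cv2.connectedComponentsWithStats((m&(Z>.088)&(Z<.103)).astype(np.uint8))
for i in range(1,n):
    if st[i,4]>8: p=W[l==i]; print("plate",len(p),p.mean(0).round(4),p.min(0).round(4),p.max(0).round(4))
for nm,d,r in(("scene",s,(80,210,260,360)),("top",t,(200,260,240,330))):
    W=cloud(d);Z=W[...,2];hsv=cv2.cvtColor(d["frame"],cv2.COLOR_RGB2HSV)
    m=np.zeros(Z.shape,bool); m[r[0]:r[1],r[2]:r[3]]=1
    k=m&(hsv[...,1]<60)&(hsv[...,2]>90)&(Z>.075)&(Z<.18)&(W[...,1]>.0)
    p=W[k]; 
    if len(p)>10:
        a=np.polyfit(p[:,1],p[:,0],1); b=np.polyfit(p[:,1],p[:,2],1); print(nm,len(p),"x=",a.round(4),"z=",b.round(4),"y",p[:,1].min().round(4),p[:,1].max().round(4))
cv2.imwrite("pics/c3.png",np.hstack([cv2.resize(t["frame"][150:270,240:360,::-1],(400,400)),cv2.resize(s["frame"][90:210,270:390,::-1],(400,400))]))
E
```

```text
time_s: 4.62
eef_pos: [0.437, -0.0215, 0.1246]
eef_rot: [-0.707, 0.707, -0.018, 0.019]
wrist_force: [-0.2, 0.4, -0.5]
opening: 0.194
t 4.72 pos [ 0.4365 -0.0213  0.124 ] F [-0.1 -0.2 -0.6] T [-0.05 -0.01 -0.03] open 0.196
shift cm [0.05 2.4  0.03] turn [-0.0001 -0.0009  0.0003]
plate 110 [0.6076 0.2403 0.0944] [0.5701 0.2329 0.0883] [0.6449 0.2497 0.099 ]
plate 119 [0.6109 0.1755 0.0942] [0.5711 0.17   0.088 ] [0.6473 0.1871 0.0992]
plate 131 [0.6127 0.1106 0.0941] [0.5726 0.1032 0.0881] [0.6503 0.1195 0.0988]
scene 100 x= [0.0441 0.4396] z= [0.008 0.145] y 0.057 0.1728
top 106 x= [0.0274 0.4393] z= [0.0054 0.1463] y 0.0757 0.1746
```

View pics/c3.png

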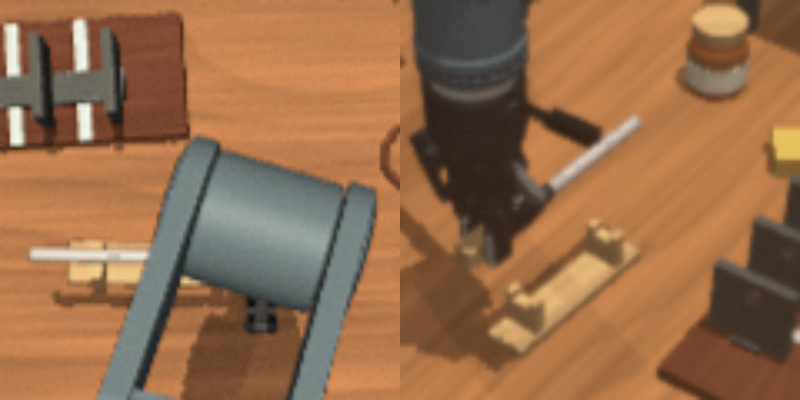

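The bar is lifted, with its tip at about column 249 in the top view, and the rest is empty. FK lies between the two cameras' readings, so I put the mouth at about (0.6128, 0.108) and the stand yaw at about 0.0435. I'll move to the pre-insert pose, still high.

```bash
python3 -m jog '[[[1.5,0,-0.7],[0,-0.015,0],0.5],[[2.6,0,-1.4],[0,-0.02,0],0.5],[[2.6,0,-1.4],[0,-0.02,0],0.5],[[2.6,0,-1.4],[0,-0.02,0],0.5],[[2.6,0,-1.4],[0,-0.02,0],0.5],[[2.6,0,-1.4],[0,0,0],0.5],[[2.6,0,-1.4],[0,0,0],0.5],[[1.5,0,-0.7],[0,0,0],0.5],[[0,0,0],[0,0,0],0.5],[[0,0,0],[0,0,0],0.5]]'
python3 -c "
from h import *
tell([.6226,-.118,.064],.0435)"
```

```text
time_s: 5.55
eef_pos: [0.6234, -0.1192, 0.1081]
eef_rot: [0.71, -0.704, -0.01, 0.024]
wrist_force: [-0.4, 0.7, -1.0]
opening: 0.197
t 5.55 pos [ 0.6234 -0.1192  0.1081] F [-0.4  0.7 -1. ] T [-0.   -0.03  0.  ] open 0.197
shift cm [0.01 4.41 0.08] turn [-0.0087  0.0035 -0.0198]
```

```bash
python3 -m jog '[[[0,1,0.1],[-0.009,0.0035,-0.02],0.5],[[0,1,0],[0,0,0],0.5],[[0,1,0],[0,0,0],0.5],[[0,0.8,0],[0,0,0],0.5],[[0,0.2,0],[0,0,0],0.5],[[0,0,0],[0,0,0],0.5]]'
python3 -c "
from h import *
tell([.6226,-.118,.064],.0435)"
```

```text
time_s: 6.05
eef_pos: [0.6172, -0.1151, 0.0618]
eef_rot: [0.708, -0.706, -0.013, 0.019]
wrist_force: [-0.3, -0.1, -1.2]
opening: 0.197
t 6.05 pos [ 0.6172 -0.1151  0.0618] F [-0.3 -0.1 -1.2] T [-0.09 -0.04 -0.04] open 0.197
shift cm [ 0.52 -0.23 -0.31] turn [-0.0036  0.0011 -0.0085]
```

```bash
python3 -m jog '[[[0.52,-0.23,-0.31],[-0.0036,0.0011,-0.0085],0.5],[[0,0,0],[0,0,0],0.5],[[0,0,0],[0,0,0],0.5]]'
python3 - <<'E'
from h import *
from bench import imaging
s=imaging.camera("scene"); t=imaging.camera("top"); np.savez("s3.npz",**s); np.savez("t3.npz",**t)
tell([.6226,-.118,.064],.0435)
for nm,d,B in(("scene",s,+.0009),("top",t,-.0015)):
    W=cloud(d);Z=W[...,2];hsv=cv2.cvtColor(d["frame"],cv2.COLOR_RGB2HSV)
    roi=(W[...,0]>.59)&(W[...,0]<.64)&(W[...,1]>-.1)&(W[...,1]<.105)
    k=roi&(Z>.068)&(Z<.105); p=W[k]
    if len(p)>10: print(nm,len(p),"bar x=",np.polyfit(p[:,1],p[:,0],1).round(4),"z=",np.polyfit(p[:,1],p[:,2],1).round(4),"y",p[:,1].min().round(4),p[:,1].max().round(4))
    roi=(W[...,0]>.55)&(W[...,0]<.67)&(W[...,1]>.1)&(W[...,1]<.26)&(Z>.088)&(Z<.103)
    n,l,st,ce=cv2.connectedComponentsWithStats(roi.astype(np.uint8)); q=[]
    for i in range(1,n):
        if st[i,4]>20: a=W[l==i]; q.append(a.mean(0)); print(" plate",a.mean(0).round(4),"x mid",((a.min(0)+a.max(0))/2)[0].round(4))
    q=np.array(q); print(" holes x=",np.polyfit(q[:,1],q[:,0],1).round(4))
    cv2.imwrite(f"pics/x{nm}.png",cv2.resize(d["frame"][130:230,(340 if nm=='scene' else 210):(440 if nm=='scene' else 310),::-1],(400,400),interpolation=cv2.INTER_CUBIC))
cv2.imwrite("pics/c4.png",np.hstack([cv2.imread("pics/xtop.png"),cv2.imread("pics/xscene.png")]))
E
```

```text
time_s: 6.3
eef_pos: [0.6231, -0.1181, 0.0645]
eef_rot: [-0.707, 0.707, 0.016, -0.015]
wrist_force: [0.2, -0.3, -0.4]
opening: 0.201
t 6.4 pos [ 0.6233 -0.1182  0.0648] F [-0.  -0.7 -0.2] T [-0.01 -0.    0.03] open 0.196
shift cm [-0.07  0.08  0.02] turn [0.0006 0.0001 0.0012]
scene 170 bar x= [-0.0808  0.6186] z= [0.0015 0.0853] y -0.0768 0.105
 plate [0.6082 0.2402 0.0941] x mid 0.6063
 plate [0.6102 0.1754 0.0945] x mid 0.6091
 plate [0.6119 0.1109 0.0942] x mid 0.6106
 holes x= [-0.0286  0.6151]
top 190 bar x= [-0.0499  0.6165] z= [-0.0063  0.0871] y -0.0973 0.0775
 plate [0.6086 0.1775 0.0966] x mid 0.6096
 plate [0.6114 0.1126 0.0962] x mid 0.6116
 plate [0.606  0.2422 0.0955] x mid 0.6059
 holes x= [-0.0418  0.6161]
```

View pics/c4.png

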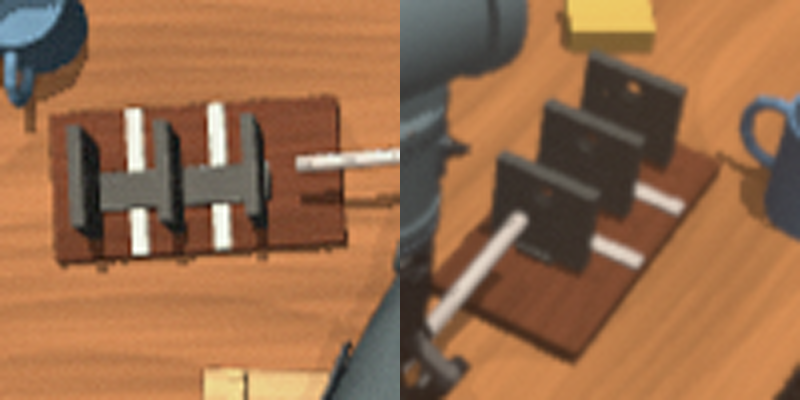

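Within the top view, the bar line extended to y=0.108 gives x=0.6111 against 0.6116 for the plate centre. The scene view shows the tip at crop (517,218), just right of and below hole 1 as the camera sees it. The tip is about 30 mm short, so I'll advance gently.

```bash
python3 -m jog '[[[-0.04,0.07,0.5],[0,0,0],0.5],[[0,0,0.5],[0,0,0],0.5],[[0,0,0.5],[0,0,0],0.5],[[0,0,0.5],[0,0,0],0.5],[[0,0,0.4],[0,0,0],0.5],[[0,0,0.1],[0,0,0],0.5]]'
cat >> h.py <<'E'
def line(y,x0=.6226,y0=-.118,s=.0435,z=.064): tell([x0-s*(y-y0),y,z],s)
E
python3 -c "
from h import *
line(-.09)"
```

```text
time_s: 6.9
eef_pos: [0.6223, -0.0907, 0.0652]
eef_rot: [-0.707, 0.707, 0.016, -0.014]
wrist_force: [-0.4, -0.3, 0.3]
opening: 0.196
t 6.9 pos [ 0.6223 -0.0907  0.0652] F [-0.4 -0.3  0.3] T [-0.05 -0.04 -0.02] open 0.196
shift cm [-0.09  0.12  0.08] turn [ 0.0011 -0.      0.003 ]
```

```bash
python3 -m jog '[[[-0.1,0.13,0.1],[0.001,0,0.003],0.5],[[0,0.01,0.2],[0,0,0],0.5],[[0,0.01,0.2],[0,0,0],0.5],[[0,0.01,0.2],[0,0,0],0.5]]'
python3 -c "
from h import *
line(-.08)"
```

```text
time_s: 7.23
eef_pos: [0.6209, -0.0827, 0.0635]
eef_rot: [-0.707, 0.707, 0.016, -0.016]
wrist_force: [-1.1, -0.0, -0.0]
opening: 0.196
t 7.23 pos [ 0.6209 -0.0827  0.0635] F [-1.1 -0.  -0. ] T [ 0.02 -0.01 -0.05] open 0.196
shift cm [ 0.02 -0.05  0.27] turn [ 0.0001  0.0008 -0.0004]
```

```bash
python3 -m jog '[[[0,-0.04,0.2],[0,0,0],0.5],[[0,0,0.2],[0,0,0],0.5],[[0,0,0.2],[0,0,0],0.5]]'
python3 -c "
from h import *
line(-.075)"
```

```text
time_s: 7.48
eef_pos: [0.6205, -0.0764, 0.0638]
eef_rot: [-0.707, 0.707, 0.015, -0.016]
wrist_force: [-0.4, 0.0, -1.1]
opening: 0.195
t 7.48 pos [ 0.6205 -0.0764  0.0638] F [-0.4  0.  -1.1] T [-0.02 -0.01 -0.01] open 0.195
shift cm [ 0.02 -0.02  0.13] turn [ 0.0001  0.0002 -0.0005]
```

The tip is past the front face with no force, so it is in the first hole. Continuing towards the second plate.

```bash
python3 -m jog '[[[0,0,0.4],[0,0,0],0.5],[[0,0.01,0.4],[0,0,0],0.5],[[0,0.01,0.4],[0,0,0],0.5],[[0,0.01,0.4],[0,0,0],0.5],[[0,0.01,0.4],[0,0,0],0.5],[[0,0.01,0.4],[0,0,0],0.5],[[0,0.01,0.4],[0,0,0],0.5],[[0,0.01,0.4],[0,0,0],0.5]]'
python3 -c "
from h import *
line(-.035)"
```

```text
time_s: 8.15
eef_pos: [0.619, -0.0411, 0.0631]
eef_rot: [-0.707, 0.707, 0.015, -0.016]
wrist_force: [0.1, -0.6, -1.5]
opening: 0.196
t 8.15 pos [ 0.619  -0.0411  0.0631] F [ 0.1 -0.6 -1.5] T [-0.11  0.01 -0.01] open 0.196
shift cm [ 0.03 -0.09  0.61] turn [ 0.0001 -0.     -0.0004]
```

```bash
python3 -m jog '[[[0.02,-0.08,0.2],[0,0,0],0.5],[[0,0,0.3],[0,0,0],0.5],[[0,0,0.2],[0,0,0],0.5],[[0,0,0.2],[0,0,0],0.5],[[0,0,0.2],[0,0,0],0.5],[[0,0,0.2],[0,0,0],0.5],[[0,0,0.2],[0,0,0],0.5],[[0,0,0.2],[0,0,0],0.5]]'
python3 -c "
from h import *
line(-.02)"
```

```text
time_s: 8.82
eef_pos: [0.6184, -0.0219, 0.064]
eef_rot: [-0.707, 0.707, 0.015, -0.016]
wrist_force: [-0.6, -0.0, -0.5]
opening: 0.196
t 8.82 pos [ 0.6184 -0.0219  0.064 ] F [-0.6 -0.  -0.5] T [-0.02 -0.02 -0.01] open 0.196
shift cm [0.   0.   0.19] turn [ 0.0001  0.0004 -0.0003]
```

```bash
python3 -m jog '[[[0,0,0.2],[0,0,0],0.5],[[0,0,0.2],[0,0,0],0.5],[[0,0,0.2],[0,0,0],0.5],[[0,0,0.2],[0,0,0],0.5],[[0,0,0.2],[0,0,0],0.5]]'
python3 -c "
from h import *
line(-.008)"
```

```text
time_s: 9.23
eef_pos: [0.6179, -0.011, 0.064]
eef_rot: [-0.707, 0.707, 0.015, -0.016]
wrist_force: [-0.1, 0.4, -0.3]
opening: 0.196
t 9.23 pos [ 0.6179 -0.011   0.064 ] F [-0.1  0.4 -0.3] T [-0.01 -0.08 -0.  ] open 0.196
shift cm [ 0.  -0.   0.3] turn [ 0.0002  0.0001 -0.0004]
```

Through the second plate, heading for the third.

```bash
python3 -m jog '[[[0,0,0.4],[0,0,0],0.5],[[0,0,0.4],[0,0,0],0.5],[[0,0.01,0.4],[0,0,0],0.5],[[0,0.01,0.4],[0,0,0],0.5],[[0,0.01,0.4],[0,0,0],0.5],[[0,0,0.4],[0,0,0],0.5],[[0,0,0.4],[0,0,0],0.5],[[0,0,0.4],[0,0,0],0.5],[[0,0,0.4],[0,0,0],0.5],[[0,0,0.4],[0,0,0],0.5]]'
python3 -c "
from h import *
line(.04)"
```

```text
time_s: 10.07
eef_pos: [0.6159, 0.0334, 0.0636]
eef_rot: [-0.707, 0.707, 0.015, -0.016]
wrist_force: [0.2, 0.3, 0.0]
opening: 0.198
t 10.07 pos [0.6159 0.0334 0.0636] F [0.2 0.3 0. ] T [-0.01 -0.03  0.  ] open 0.198
shift cm [ 0.01 -0.04  0.66] turn [ 0.0001  0.0003 -0.0004]
```

```bash
python3 -m jog '[[[0,-0.03,0.3],[0,0,0],0.5],[[0,0,0.2],[0,0,0],0.5],[[0,0,0.2],[0,0,0],0.5],[[0,0,0.2],[0,0,0],0.5],[[0,0,0.2],[0,0,0],0.5],[[0,0,0.2],[0,0,0],0.5],[[0,0,0.2],[0,0,0],0.5],[[0,0,0.2],[0,0,0],0.5],[[0,0,0.2],[0,0,0],0.5],[[0,0,0.2],[0,0,0],0.5]]'
python3 -c "
from h import *
line(.07)"
```

```text
time_s: 10.9
eef_pos: [0.615, 0.0567, 0.064]
eef_rot: [-0.707, 0.707, 0.015, -0.015]
wrist_force: [0.2, 0.4, -0.2]
opening: 0.2
t 10.9 pos [0.615  0.0567 0.064 ] F [ 0.2  0.4 -0.2] T [-0.05 -0.01 -0.01] open 0.2
shift cm [0.   0.   1.33] turn [ 0.0002  0.0001 -0.0002]
```

The tip is through the third plate (stand x≈0.145) with about 20 mm to go. I'll advance, then creep home.

```bash
python3 -m jog '[[[0,0,0.3],[0,0,0],0.5],[[0,0,0.3],[0,0,0],0.5],[[0,0,0.3],[0,0,0],0.5],[[0,0,0.3],[0,0,0],0.5],[[0,0,0.15],[0,0,0],0.5]]'
python3 -m jog '[[[0,0,0.15],[0,0,0],0.5],[[0,0,0.1],[0,0,0],0.5]]'
python3 -c "
from h import *
line(.077)"
```

```text
time_s: 11.32
eef_pos: [0.6142, 0.0718, 0.064]
eef_rot: [-0.707, 0.707, 0.015, -0.016]
wrist_force: [-0.1, 0.1, -1.0]
opening: 0.2
time_s: 11.48
eef_pos: [0.6141, 0.0748, 0.0639]
eef_rot: [-0.707, 0.707, 0.015, -0.016]
wrist_force: [-0.2, -5.2, -0.5]
opening: 0.194
t 11.48 pos [0.6141 0.0748 0.0639] F [-0.2 -5.2 -0.5] T [-0.94  0.04 -0.02] open 0.194
shift cm [ 0.01 -0.01  0.22] turn [ 0.0003  0.0006 -0.0004]
```

```bash
python3 -m jog '[[[0,0,0.08],[0,0,0],0.5]]'; python3 -m jog '[[[0,0,0.08],[0,0,0],0.5]]'
python3 - <<'E'
from h import *
from bench import imaging
line(.077)
s=imaging.camera("scene"); t=imaging.camera("top")
cv2.imwrite("pics/c5.png",np.hstack([cv2.resize(d["frame"][130:230,u:u+100,::-1],(400,400),interpolation=cv2.INTER_CUBIC) for d,u in((t,210),(s,340))]))
E
```

```text
time_s: 11.57
eef_pos: [0.6141, 0.0748, 0.064]
eef_rot: [-0.706, 0.708, 0.016, -0.016]
wrist_force: [-1.2, -7.4, -0.1]
opening: 0.195
time_s: 11.65
eef_pos: [0.6141, 0.0747, 0.064]
eef_rot: [-0.706, 0.708, 0.015, -0.016]
wrist_force: [-0.8, -4.2, -0.3]
opening: 0.198
t 11.65 pos [0.6141 0.0747 0.064 ] F [-0.8 -4.2 -0.3] T [-0.67  0.1  -0.04] open 0.198
shift cm [0.01 0.   0.23] turn [ 0.0035  0.0009 -0.0007]
```

View pics/c5.png

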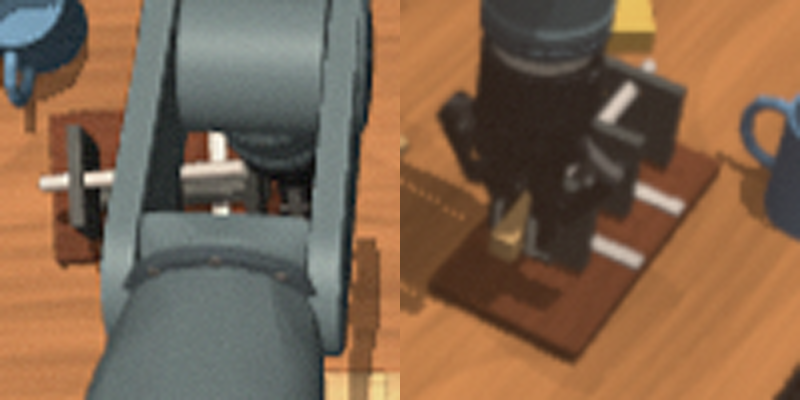

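The tip sticks out past the third plate (top crop x≈40, row 183), and the arm has stopped against something solid at about 5 N. I'll push once more to about 12 N and measure how far the tip sticks out.

```bash
python3 -m jog '[[[0,0,0.15],[-0,0,0],0.5],[[0,0,0.15],[0,0,0],0.5]]'
python3 - <<'E'
from h import *
from bench import imaging
line(.077)
for nm in("top","scene"):
    d=imaging.camera(nm); W=cloud(d);Z=W[...,2]
    k=(abs(W[...,0]-.604)<.012)&(W[...,1]>.25)&(W[...,1]<.32)&(Z>.07)&(Z<.092); p=W[k]
    q=W[(abs(W[...,0]-.606)<.04)&(W[...,1]>.225)&(W[...,1]<.26)&(Z>.092)&(Z<.102)]
    print(nm,len(p),"tip y max",p[:,1].max().round(4) if len(p) else None,"plate3 y",q[:,1].min().round(4),q[:,1].max().round(4),q.mean(0).round(4))
E
```

```text
time_s: 11.92
eef_pos: [0.6141, 0.0748, 0.0641]
eef_rot: [-0.704, 0.71, 0.015, -0.016]
wrist_force: [-1.1, -8.0, 0.3]
opening: 0.201
t 11.92 pos [0.6141 0.0748 0.0641] F [-1.1 -8.   0.3] T [-1.23  0.15 -0.  ] open 0.201
shift cm [0.02 0.01 0.22] turn [ 0.0073  0.0002 -0.0012]
top 27 tip y max 0.2724 plate3 y 0.2365 0.2496 [0.6057 0.2425 0.0969]
scene 7 tip y max 0.269 plate3 y 0.234 0.2503 [0.614  0.2416 0.0954]
```

The tip is 29.9 mm beyond the middle of plate 3, and 30 mm is expected when home. Straighten the small pitch, then release.

```bash
python3 -m jog '[[[0,0,0.02],[0.007,0,0],0.5],[[0,0,0.05],[0,0,0],0.5]]'; python3 -m jog '[[[0,0,0],[0,0,0],3],[[0,0,0],[0,0,0],4],[[0,0,0],[0,0,0],5],[[0,0,0],[0,0,0],5],[[0,0,0],[0,0,0],5],[[0,0,0],[0,0,0],5]]'
python3 -c "
from h import *
line(.077)"
```

```text
time_s: 12.18
eef_pos: [0.6141, 0.0748, 0.0641]
eef_rot: [0.707, -0.707, -0.015, 0.015]
wrist_force: [0.0, -3.6, 0.1]
opening: 0.197
time_s: 12.68
eef_pos: [0.6145, 0.077, 0.0646]
eef_rot: [0.708, -0.706, -0.015, 0.015]
wrist_force: [-0.1, 0.3, -1.0]
opening: 0.582
t 12.68 pos [0.6145 0.077  0.0646] F [-0.1  0.3 -1. ] T [0.04 0.06 0.  ] open 0.582
shift cm [-0.03  0.06 -0.  ] turn [-0.003  -0.0007  0.0001]
```

Free of the bar. Retreat straight up, then to the side of the camera view.

```bash
python3 -m jog '[[[0,-1,0],[0,0,0],5],[[0,-1.5,0],[0,0,0],5],[[0,-2,0],[0,0,0],5],[[0,-2.5,0],[0,0,0],5],[[0,-2.5,0],[0,0,0],5],[[0,-2.5,0],[0,0,0],5],[[0,-2,-3],[0,0,0],5],[[0,-1,-3.5],[0,0,0],5],[[0,0,-3.5],[0,0,0],5],[[0,0,-3.5],[0,0,0],5],[[0,0,-2],[0,0,0],5],[[0,0,0],[0,0,0],5]]'
python3 -m jog '[[[-3,0,-3],[0,0,0],5],[[-3,0,-3.5],[0,0,0],5],[[-3,0,-3.5],[0,0,0],5],[[-2,0,-3],[0,0,0],5],[[0,0,0],[0,0,0],5],[[0,0,0],[0,0,0],5],[[0,0,0],[0,0,0],5]]'
python3 - <<'E'
from h import *
from bench import imaging
t=imaging.camera("top"); s=imaging.camera("scene")
for nm,d in(("top",t),("scene",s)):
    W=cloud(d);Z=W[...,2]
    k=(abs(W[...,0]-.612)<.025)&(W[...,1]>.02)&(W[...,1]<.1)&(Z>.07)&(Z<.1); p=W[k]
    k2=(abs(W[...,0]-.604)<.012)&(W[...,1]>.253)&(W[...,1]<.32)&(Z>.07)&(Z<.092); p2=W[k2]
    if len(p): print(nm,"grip y",p[:,1].min().round(4),p[:,1].max().round(4),"mean",p.mean(0).round(4),"tip y",p2[:,1].max().round(4) if len(p2) else None, "tip mean",p2.mean(0).round(4))
cv2.imwrite("pics/c6.png",np.hstack([cv2.resize(d["frame"][130:230,u:u+100,::-1],(400,400),interpolation=cv2.INTER_CUBIC) for d,u in((t,210),(s,340))]))
E
```

```text
time_s: 13.68
eef_pos: [0.622, -0.0813, 0.2317]
eef_rot: [0.707, -0.707, -0.02, 0.016]
wrist_force: [-0.5, 0.5, 0.2]
opening: 0.585
time_s: 14.27
eef_pos: [0.5215, -0.2119, 0.2351]
eef_rot: [-0.707, 0.707, 0.022, -0.014]
wrist_force: [-0.1, -0.4, -0.0]
opening: 0.586
top grip y 0.0476 0.0983 mean [0.6123 0.0736 0.0882] tip y 0.2715 tip mean [0.6053 0.2625 0.0834]
scene grip y 0.0454 0.0989 mean [0.6156 0.0689 0.0842] tip y 0.2702 tip mean [0.6063 0.2661 0.0833]
```

View pics/c6.png

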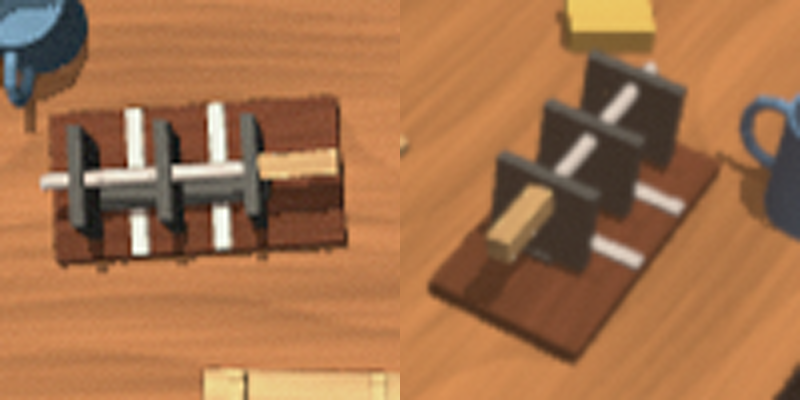

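The views show the bar through all three plates, with the grip flush on the first one. The grip end is at y≈0.047 and 0.048 is expected. Handing in.

```bash
python3 -c "
from bench import ctrl
print(ctrl.hand_in())"
```

```text
the job is handed in; nothing more can be done
None
```

The bar is through all three uprights with its grip against the first one. I released it and handed the job in at about 14 s of the 58 s allowed.

- **Threading:** I lifted the bar off its rest and lined it up using both cameras. It went through all three holes with at most about 1.5 N at the wrist.
- **Seating:** At the first upright the arm came to a solid stop. I pressed two to three times more to be sure, and the highest wrist reading was about 8 N. After release the arm backed away and is clear of everything.
- **Before release:** In the top view the tip was 29.9 mm past the middle of the third plate, against 30 mm when fully home. The scene view gave about 27 mm.
- **After release:** The grip's far end is at y ≈ 0.048 m in the top view and 0.045 m in the scene view, against 0.048 m expected. The tip read 0.2715 m, 1 mm less than before release. That is less than one pixel (about 3 mm).

The cameras are only good to 2–3 mm, so they cannot prove the shoulder is within 2 mm of the upright. The stronger evidence is the hard stop and the view, which shows the grip flush. I did not measure the other goods again after the move; I only saw the mug and the tin in the last pictures, apparently where they started.

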